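Set the grind dial: home to the stop, then five clicks back

ROBOT

A 6-joint arm with a two-finger parallel gripper is mounted at the origin on the work surface. World frame = base frame: x ahead of the robot, y to its left, z up, the work surface at z = 0. Lengths are in mm, angles in rad, forces in N, time in s.
With the tool pointing down it reaches from about 325 to 750 mm from the base axis. Payload 7.6 kg.
Tool frame: the origin (TCP) lies on the centre line of the jaws, within the pads' length; the fingertips stand 25 mm ahead of it and the grasp point (between the pads) lies 6 mm ahead of it (bot.tips_ahead is the distance from the TCP to the fingertips, in mm); y points along the fingers, z is the direction in which the jaws open and shut, and the axes are right-handed (so a half turn about y gives the same grasp; the last joint's range is limited). The gripper opens to 85 mm and grips with 20 to 120 N. Pads are 22 mm wide; open, the fingers measure 114 mm over their backs; the gripper's body (76 mm by 85 mm) begins 54 mm behind the grasp point. The pads swing forward as they close: fully open they stand 13 mm farther back than shut.
Start: joints at [-1.249, 0.052, 1.401, -0, 1.689, -0.07], TCP at [200.498, -485.228, 229.023] pointing down, gripper open.
Joint ranges: [-2.9, 2.9], [-0.91, 2.17], [0.12, 2.37], [-1.06, 4.2], [0.26, 2.73], [-2.93, 2.93]. Speed limits (rad/s): [2.57, 2.57, 3.01, 3.14, 3.14, 3.14].

INTERFACE

Orientations are given as [roll, pitch, yaw] about the fixed x, y, z axes, in that order (R = Rz(yaw) Ry(pitch) Rx(roll)).
In Python, from workcell import status, viewer, ticket, bot gives the robot as it stands.
- The arm moves only by the tool servo_tool, never from a script. Its argument "motion" is one flat list of numbers, 5 for each row, row after row: the finger opening in mm, from 0 to 85.4, then the shift along the tool's x, y, z in mm, then the turn about the tool's y in rad. A call has 1 to 5 rows; each row is the pose to reach, as a shift and turn from the pose commanded when the call began, along the tool's axes at that moment; what a row does not reach only later rows make up. A row lasts 1/10 s, in which the tool goes at most 50 mm and 8.59 degrees, less where a joint would pass 70% of its speed; a pose out of reach is approached as far as the arm can. A call with a gripper value outside its range is refused whole. The fingers move at their own pace and stop on an object; "squeeze" is the grip in N (left out, the last holds). Time passes only in rows, so rows that repeat a pose let the fingers close. It gives the time, the measured TCP pose, the force and the opening at its end, in the units of the state.
- status.get_obs(): the state, without advancing time (a new reading comes with each control period).
- viewer.capture(name): name is "scene" or "top"; returns a dict with "color" (480x640x3 uint8, red, green, blue), "fx", "fy", "cx", "cy" (pixels), "origin" and "attitude" of the camera in the world. Camera axes: x right, y up, looking along -z (the intrinsics and any distortion apply to the point x, -y, -z); pixel columns grow to the right and rows downward; lengths in mm; the calibration is good to about 2 mm. A picture is of the moment at which its call begins. There is no depth.
- ticket.job_done(): hands the job in, once; it reports no verdict.
The state is a dict: "clock": time; "joints": joint angles; "qd": joint speeds; "joint_efforts": joint torques, N m; "position": TCP position; "eef_rot": TCP orientation; "wrist_force": force on the tool from outside, world axes, zero at the start; "torque": the same for the moment, N m; "finger_gap": finger opening in mm.
Only numpy, scipy, OpenCV 4.12 (cv2) and the standard library are available. Lean on these libraries where they do the work, as an engineer would, in place of code of your own. Each camera call takes 0.05 s, during which the arm holds its last target.

TASK

Set the coffee grinder for the next batch: turn the dial on its top clockwise until it gently meets its stop, without forcing it, then turn it back counter-clockwise exactly five clicks and let go. Leave the cup, mug, jar and spoon where they are.

Things in the scene. Friction and masses are not known exactly. Their poses are not given: they have to be found in the camera images.
- grinder: Grey bench coffee grinder, fixed. Origin: on the table, straight below the dial's axis; z up; spout and catch cup on its -x side. Flat top 150 mm above the table, reaching from the axis 70 mm to -x, 95 mm to +x, 75 mm to each side. 24 plain tick marks round the dial, spaced one click, no zero: the dial is clamped on its shaft at any angle, so the stop lies at an unmarked angle, each time another.
- dial_grip (a point): Point on the dial's upright axis, 176 mm above the table, turning with the dial; z up, x along the grip towards its white line. The black dial is a disc (80 mm across, its top 161 mm above the table) carrying an upright bar grip centred on the axis: 66 mm long (along x), 16 mm thick, top 196 mm above the table.
- dial: The dial as a mechanism (origin on its axis, 150 mm above the table, axes as dial_grip). Turns about z, clockwise from above to its stop, which is click 0; starts 3 to 7 clicks (0.8 to 1.85 rad) short of it. 24 clicks a turn (15 degrees each); a click takes 0.1 to 0.2 N m to pass. Let go, it settles by itself into the nearest click. Far end: 9 clicks.
- dial_lug (a point): Small pointed lug on the dial's rim, 41 mm from the axis, 155 mm above the table, below the end of the grip with the white line. The dial's works are springy: against the stop, or while a click is loaded, the dial gives about 0.4 rad per N m and springs back when let go. A resistance of 0.25 to 0.3 N m, more than any click takes, is the stop; 0.5 N m is forcing it.
- works (a point): Fixed point inside the grinder, on the dial's axis, 85 mm above the table; axes as the grinder's.
- catch_cup: Open steel cup, 60 mm across, 70 mm high, standing on the grinder's foot below the spout. Origin at its underside. A bystander.
- mug: White mug, 80 mm across, 90 mm high, with a handle. Origin at its underside. A bystander.
- bean_jar: Closed brown glass jar, 90 mm across, 130 mm high. Origin at its underside. A bystander.
- spoon: Steel spoon lying on the table. Origin at its underside. A bystander.
- index_mid (a point): Hidden mark on the dial's shaft, 0.4 mm off its axis: it lies straight towards the grinder's +x from works when the dial is at click 5, and turns with the dial. Position readings are much too coarse to use for this, and its own rotation is arbitrary.
- gauge_mid (a point): Hidden load mark in the grinder, 1 mm from works towards the grinder's +x at rest. It shifts sideways, towards the grinder's -y by 0.4 mm per N m with which the dial is turned clockwise against clicks or stop. Position readings are too coarse to use for this; its rotation does not change.
Things that resemble listed ones, but are neither listed nor needed, are in the scene too. Of the things that look like the grinder, the largest one is meant.

How it is judged (in metres and radians):
On the way:
1. the dial has been turned clockwise to its stop (within 0.3 click) (x of index_mid in the frame of works below 0.000134 m and y of index_mid in the frame of works below 0 m), for 0.2 s.
At the end, for the whole second after the job is handed in: The dial rests five clicks (within 0.4 click, 0.1 rad) counter-clockwise from its stop, let go; cup, mug, jar and spoon are within 20 mm of where they were (x of index_mid in the frame of works above 0 m and y of index_mid in the frame of works between -4e-05 and 4e-05 m and distance of each of catch_cup, mug, bean_jar, spoon from where it was at the start of the episode below 0.02 m); the robot touches nothing.
It fails at once if the dial is forced clockwise with more than about 0.6 N m (gauge shifted by over 0.24 mm) (y of gauge_mid in the frame of works below -0.00024 m).
It fails at once if the cup, mug, jar or spoon is moved by more than 20 mm (distance of any of catch_cup, mug, bean_jar, spoon from where it was at the start of the episode above 0.02 m).
It also fails if it takes over 66 s, if anything falls off the work surface, if the arm or the gripper's body presses on something with over 40 N, if the wrist force passes 120 N, or if a joint passes its speed limit or range.

## Working session

There is one attempt and no reset: what is moved stays moved. The work goes in short steps, Python scripts to look and compute and a tool call to move; the robot and the scene stay as the last step left them, time stands still between calls to the robot, and variables do not carry over. Pictures are saved under pics/ and viewed, and the job is handed in when it is done.

Besides the shell and the picture viewer there is one more tool, called after "Request:" as name(argument=value, ...) on one line, values as JSON. servo_tool: Moves the arm, as the interface text tells. Its arguments: {"type":"object","properties":{"motion":{"type":"array"},"squeeze":{"type":"number"}},"required":["motion"]}

```bash
mkdir -p pics; ls; python3 - <<'E'
from workcell import status, viewer, ticket, bot
import cv2
for n in("scene","top"):
    c=viewer.capture(n); cv2.imwrite(f"pics/{n}0.png",c["color"][:,:,::-1]); print({k:v for k,v in c.items() if k!="color"})
print(status.get_obs()); print([a for a in dir(bot) if a[0]!='_'])
E
```

```text
pics
{'fx': 470.8544964196618, 'fy': 470.8544964196618, 'cx': 321.303732709678, 'cy': 240.12792432431402, 'origin': array([346.53782637, 834.80983956, 779.26472203]), 'attitude': array([ 0.91988653,  0.0232753 , -2.90080867])}
{'fx': 599.4818685108208, 'fy': 599.4818685108208, 'cx': 316.0393329565487, 'cy': 246.24106870138428, 'origin': array([ 299.45836684,  -18.59728339, 1457.41222563]), 'attitude': array([ 0.1972978 ,  0.00826592, -1.58341624])}
{'clock': 0.1, 'joints': array([-1.24925882e+00,  5.27547532e-02,  1.40163436e+00,  5.38957140e-06,
        1.68859675e+00, -7.02524256e-02]), 'qd': array([-0.00108721, -0.00033061, -0.00193887,  0.00170626,  0.00047089,
        0.00312949]), 'joint_efforts': array([ 8.84416186e-04, -3.82583106e+01, -3.60985887e+01, -1.03448115e-04,
        4.79232651e-03, -5.63525759e-06]), 'position': array([ 200.42639556, -484.93899488,  228.26097049]), 'eef_rot': array([-1.57218572e+00,  1.03135755e-04, -2.74980216e+00]), 'wrist_force': array([-0.27723027, -0.15697349,  0.11600418]), 'torque': array([ 0.01631561, -0.02868286,  0.01148524]), 'finger_gap': 85.34525144592774}
['PlanningError', 'tips_ahead']
```

View pics/scene0.png

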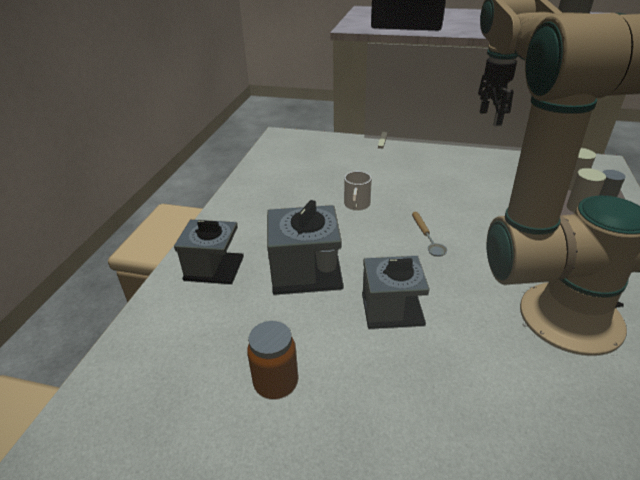

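View pics/top0.png

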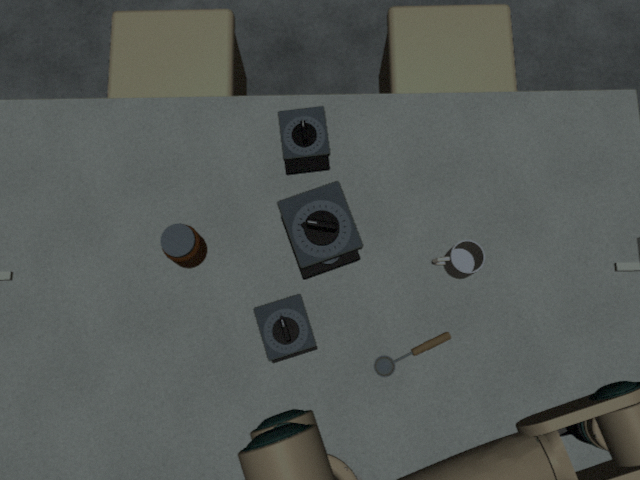

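Three grinder-like things in the top view: (304,138), (320,230) and (285,328). The middle one is the largest and has a catch cup, so it fits. I'll confirm this in a crop and measure it.

```bash
cat > h.py <<'E'
from workcell import status, viewer, ticket, bot
import cv2, numpy as np
from scipy.spatial.transform import Rotation as Ro
def cap(n,name=None):
    c=viewer.capture(n)
    if name: cv2.imwrite(f"pics/{name}.png",c["color"][:,:,::-1])
    return c
def proj(c,P):
    P=np.atleast_2d(P); R=Ro.from_euler('xyz',c["attitude"]).as_matrix()
    q=(P-c["origin"])@R
    return np.c_[c["cx"]+c["fx"]*q[:,0]/-q[:,2], c["cy"]-c["fy"]*q[:,1]/-q[:,2]]
def back(c,uv,z):
    R=Ro.from_euler('xyz',c["attitude"]).as_matrix()
    uv=np.atleast_2d(uv).astype(float)
    d=np.c_[(uv[:,0]-c["cx"])/c["fx"],-(uv[:,1]-c["cy"])/c["fy"],-np.ones(len(uv))]@R.T
    return c["origin"]+d*((z-c["origin"][2])/d[:,2])[:,None]
def crop(c,x0,y0,x1,y1,k,name,gain=2.0):
    im=c["color"][y0:y1,x0:x1,::-1]
    im=cv2.convertScaleAbs(cv2.resize(im,None,fx=k,fy=k,interpolation=cv2.INTER_CUBIC),alpha=gain)
    cv2.imwrite(f"pics/{name}.png",im)
E
python3 - <<'E'
from h import *
c=cap("top"); crop(c,270,175,370,285,5,"ctop0")
s=cap("scene"); crop(s,255,190,355,300,5,"cscene0")
for uv in [(304,133),(322,228),(285,330)]: print(back(c,uv,150))
E
```

```text
[[828.27984061  13.37260937 150.        ]]
[[602.36149854 -24.95082594 150.        ]]
[[377.01328673  58.42784338 150.        ]]
```

View pics/ctop0.png

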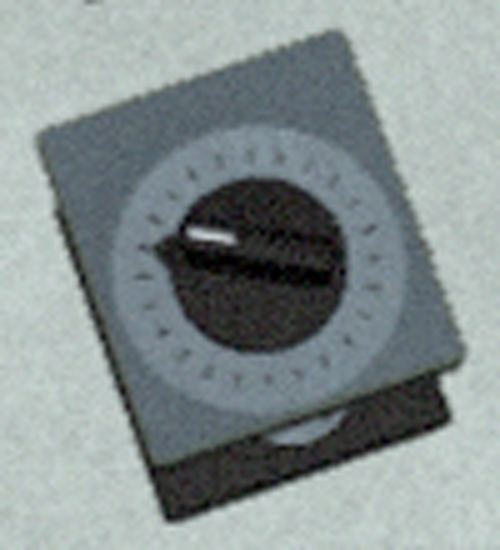

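View pics/cscene0.png

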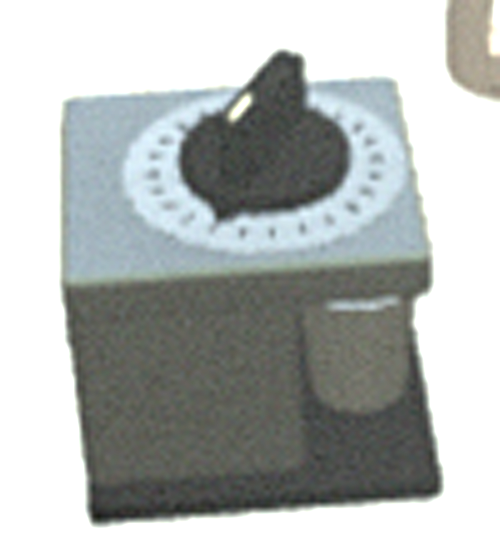

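```bash
python3 - <<'E'
from h import *
from scipy.optimize import least_squares
c=cap("top");s=cap("scene")
ct=lambda p:np.array(p)/5+[270,175]; cs=lambda p:np.array(p)/5+[255,190]
# corners in grinder frame: +x away from robot? x- side = spout (toward robot)
mt=ct([(340,30),(465,360),(155,465),(38,133)])
cor=np.array([[95,-75],[-70,-75],[-70,75],[95,75]])
ms=cs([(63,285),(433,262),(390,78),(65,98)]) # scene corners
cors=np.array([[95,75],[-70,75],[-70,-75],[95,-75]])
def W(p,q,z):
    R=np.array([[np.cos(p[2]),-np.sin(p[2])],[np.sin(p[2]),np.cos(p[2])]])
    return np.c_[q@R.T+p[:2],np.full(len(q),z)]
f=lambda p:np.r_[(proj(c,W(p,cor,150))-mt).ravel(),(proj(s,W(p,cors,150))-ms).ravel()]
r=least_squares(f,[602,-25,.3]); print(r.x, r.fun.reshape(-1,2).round(1).tolist())
for n,a,b in(("t",0,8),("s",8,16)):
    rr=least_squares(lambda p:f(p)[a:b],r.x); print(n,rr.x)
print("ring t",back(c,ct((260,268)),150)," s",back(s,cs((264,170)),150))
L=back(c,ct((152,247)),155)[0]; L2=back(s,cs((218,222)),155)[0]; print(L,L2)
for l in(L,L2): d=l[:2]-r.x[:2]; print(np.hypot(*d),np.degrees(np.arctan2(d[1],d[0])))
E
```

```text
[ 6.01525653e+02 -2.17748117e+01  3.26867059e-01] [[-0.3, -1.7], [-0.1, -0.7], [-1.8, 0.6], [-2.4, -1.0], [0.1, -1.3], [1.3, -2.0], [2.4, -2.0], [-0.0, -1.5]]
t [ 5.99905180e+02 -2.42857022e+01  3.25068690e-01]
s [ 6.01976794e+02 -1.53629507e+01  3.30300850e-01]
ring t [[600.98445597 -24.93076258 150.        ]]  s [[603.08241455 -17.53883134 150.        ]]
[610.14870879  23.16511334 155.        ] [610.69685155  32.1813821  155.        ]
45.75974163403042 79.13812668738915
54.73008069162123 80.35335242991096
```

```bash
cat >> h.py <<'E'
def rel(target,yaw=None):
    o=status.get_obs(); R=Ro.from_euler('xyz',o["eef_rot"]).as_matrix()
    d=R.T@(np.array(target)-o["position"])
    t=None if yaw is None else -((yaw-o["eef_rot"][2]+np.pi)%(2*np.pi)-np.pi)
    print("shift",d.round(1),"turn",None if t is None else round(t,3),"norm",np.linalg.norm(d).round(0)); return d
E
python3 - <<'E'
from h import *
rel([601,-22,310],np.radians(-101))
c=cap("top")
E
```

```text
shift [-547.   -81.1 -275.1] turn -0.987 norm 618.0
```

Request:
servo_tool(motion=[85,-20,-40,-10,-0.05,85,-60,-60,-30,-0.15,85,-105,-65,-50,-0.3,85,-150,-70,-72,-0.45,85,-195,-75,-95,-0.6])

```text
clock: 0.85
position: [344.6, -322.3, 304.3]
eef_rot: [-1.57, -0.0, -2.144]
wrist_force: [0.1, -0.2, -0.5]
finger_gap: 85.1
```

```bash
python3 - <<'E'
from h import *
rel([601,-22,310],np.radians(-101))
E
```

```text
shift [-391.3   -5.7   52.5] turn -0.381 norm 395.0
```

Request:
servo_tool(motion=[85,-47,-1,6,-0.1,85,-94,-2,12,-0.2,85,-141,-3,18,-0.3,85,-188,-4,24,-0.38,85,-235,-5,30,-0.38])

```text
clock: 1.35
position: [498.4, -141.7, 309.1]
eef_rot: [-1.57, -0.0, -1.767]
wrist_force: [0.6, -0.8, 0.3]
finger_gap: 85.1
```

```bash
python3 - <<'E'
from h import *
rel([601,-22,310],np.radians(-101))
E
```

```text
shift [-137.5   -0.9   77.3] turn -0.005 norm 158.0
```

Request:
servo_tool(motion=[85,-43,0,24,0,85,-86,0,48,0,85,-128,10,72,0,85,-137,40,77,0,85,-137,50,77,0])

```text
clock: 1.85
position: [599.7, -22.7, 254.7]
eef_rot: [-1.577, -0.001, -1.767]
wrist_force: [-0.1, -0.7, -0.8]
finger_gap: 84.9
```

```bash
python3 - <<'E'
from h import *
o=status.get_obs(); print(o["position"],o["eef_rot"],o["torque"],o["wrist_force"],o["clock"])
c=cap("top"); crop(c,250,140,390,290,4,"ctop1")
s=cap("scene"); crop(s,235,120,365,300,3.3,"cscene1")
p=o["position"]; R=Ro.from_euler('xyz',o["eef_rot"]).as_matrix()
for sgn in(1,-1):
    P=p+R@np.array([0,12,sgn*42.5]); print(P, (proj(c,P)-[250,140])*4,(proj(s,P)-[235,120])*3.3)
E
```

```text
[599.74432842 -22.70180047 254.67355277] [-1.57679169e+00 -6.12759198e-04 -1.76698024e+00] [ 0.00663368 -0.03442102  0.03137458] [-0.07952421 -0.74388646 -0.80475065] 1.85
[641.35629875 -30.97942725 242.41896913] [[298.66616495 239.64597196]] [[185.26185499 213.69401527]]
[557.98836365 -14.41054977 242.92857226] [[269.15948501 395.27010804]] [[299.47287214 238.70244313]]
```

View pics/ctop1.png

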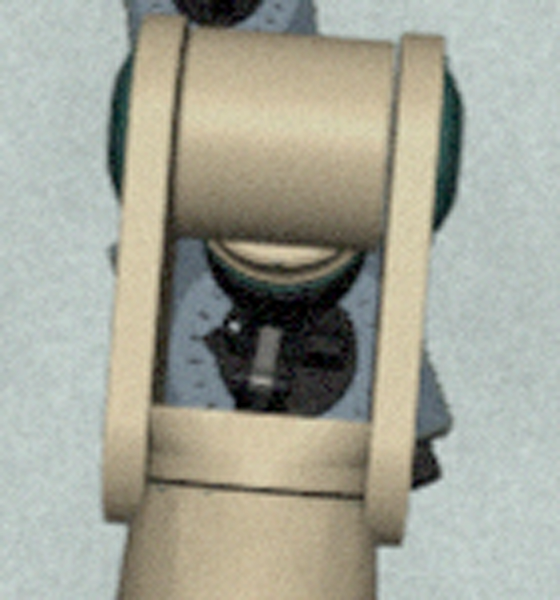

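View pics/cscene1.png

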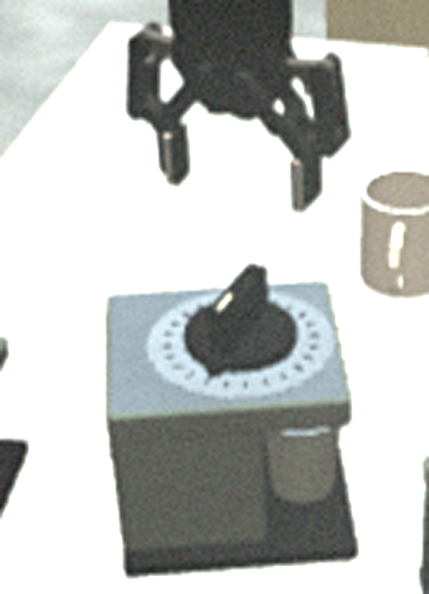

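```bash
python3 - <<'E'
from h import *
print(bot.tips_ahead)
o=status.get_obs(); print(o["position"],o["clock"])
s=cap("scene"); p=o["position"]; R=Ro.from_euler('xyz',o["eef_rot"]).as_matrix()
for a in(-15,-5,0,12,25):
  print(a,[((proj(s,p+R@np.array([0,a,g]))-[235,120])*3.3).round(0).tolist() for g in(45,-45)])
E
```

```text
25.0
[599.00289108 -24.80783072 256.74439377] 1.95
-15 [[[181.0, 174.0]], [[304.0, 200.0]]]
-5 [[[182.0, 187.0]], [[304.0, 213.0]]]
0 [[[183.0, 193.0]], [[304.0, 220.0]]]
12 [[[184.0, 209.0]], [[305.0, 235.0]]]
25 [[[185.0, 225.0]], [[305.0, 252.0]]]
```

```bash
python3 - <<'E'
from h import *
s=cap("scene"); c=cap("top")
print("base",proj(s,[0,0,0]),proj(c,[0,0,0]))
R=Ro.from_euler('xyz',[-1.572,0,-2.7498]).as_matrix()
for a in(-48,-9,12): print(a,[proj(s,np.array([200.4,-485,228.3])+R@np.array([0,a,g])).round(1).tolist() for g in(45,-45)])
print(s["attitude"],s["origin"],s.keys())
E
python3 - <<'E'
import cv2
im=cv2.imread("pics/scene0.png")[20:140,430:560]
cv2.imwrite("pics/cs0b.png",cv2.convertScaleAbs(cv2.resize(im,None,fx=5,fy=5,interpolation=2),alpha=2.5))
im=cv2.imread("pics/scene0.png")
cv2.imwrite("pics/cs0c.png",cv2.resize(im[180:370,420:640],None,fx=3,fy=3))
E
```

```text
base [[571.05557753 316.22994417]] [[314.82785814 499.75370951]]
-48 [[[485.2, 101.3]], [[499.6, 113.6]]]
-9 [[[482.7, 114.6]], [[496.6, 127.4]]]
12 [[[481.3, 121.6]], [[495.1, 134.6]]]
[ 0.91988653  0.0232753  -2.90080867] [346.53782637 834.80983956 779.26472203] dict_keys(['color', 'fx', 'fy', 'cx', 'cy', 'origin', 'attitude'])
```

View pics/cs0b.png

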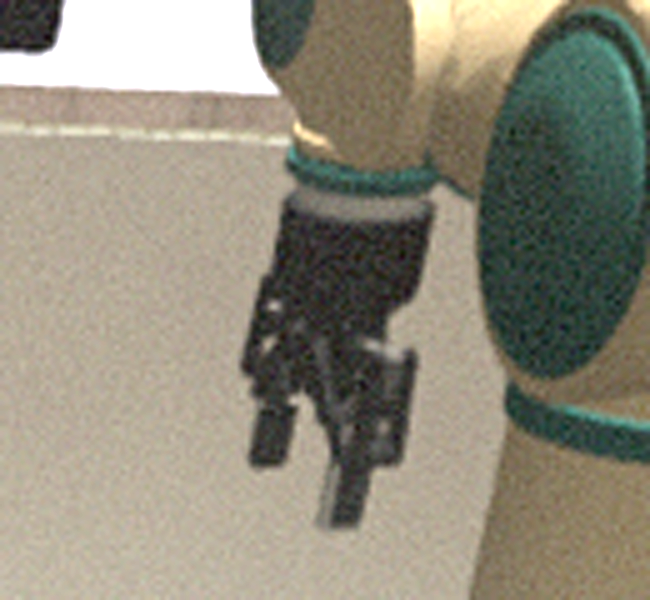

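View pics/cs0c.png

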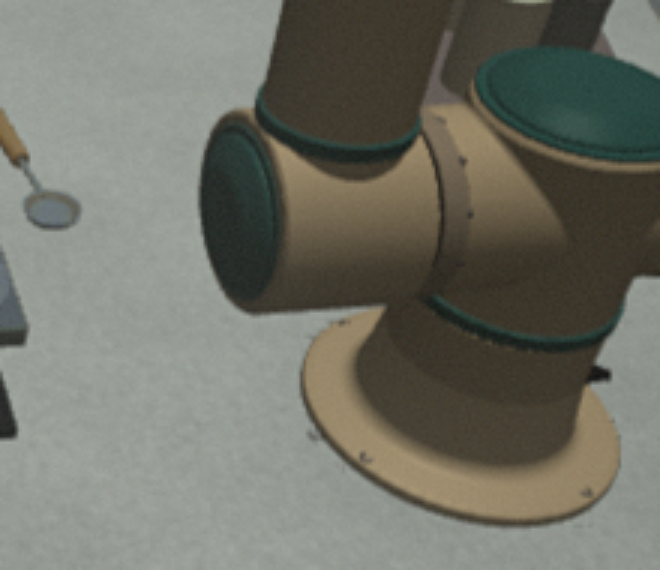

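Request:
servo_tool(motion=[40,0,0,0,0,40,0,0,0,0,40,0,0,0,0,40,0,0,0,0,40,0,0,0,0])

```text
clock: 2.6
position: [600.0, -24.5, 258.9]
eef_rot: [-1.571, -0.0, -1.77]
wrist_force: [0.5, -0.3, 0.2]
finger_gap: 39.5
```

```bash
python3 - <<'E'
from h import *
o=status.get_obs(); print(o["position"],o["eef_rot"],o["torque"],o["wrist_force"],o["clock"],o["finger_gap"])
s=cap("scene"); crop(s,265,130,345,270,4.2,"cscene2",2.5)
p=o["position"]; R=Ro.from_euler('xyz',o["eef_rot"]).as_matrix()
for a in(-10,0,12,25):
  print(a,[((proj(s,p+R@np.array([0,a,g]))-[265,130])*4.2).round(0).tolist() for g in(20,-20)])
E
```

```text
[599.96133447 -24.51626811 258.9295267 ] [-1.57073990e+00 -8.76944571e-05 -1.76991018e+00] [0.02531543 0.01577578 0.0195316 ] [ 0.48978381 -0.31527303  0.23116985] 2.6 39.507094568154194
-10 [[[145.0, 193.0]], [[215.0, 208.0]]]
0 [[[146.0, 209.0]], [[215.0, 225.0]]]
12 [[[147.0, 229.0]], [[216.0, 245.0]]]
25 [[[149.0, 250.0]], [[217.0, 266.0]]]
```

View pics/cscene2.png

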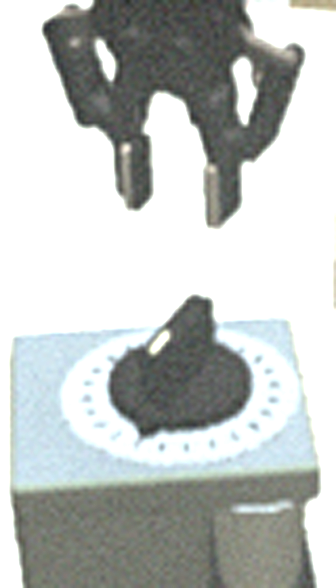

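```bash
python3 - <<'E'
from h import *
o=status.get_obs()
c=cap("top"); crop(c,285,195,360,270,8,"ctop2",3)
s=cap("scene")
p=o["position"]; R=Ro.from_euler('xyz',o["eef_rot"]).as_matrix()
for a in(-10,0,20):
  print(a,[((proj(c,p+R@np.array([0,a,g]))-[285,195])*8).round(0).tolist() for g in(20,-20)])
for q in([601,-25,196],[601,-25,150]): print((proj(s,q)-[265,130])*4.2,(proj(c,q)-[285,195])*8)
E
```

```text
-10 [[[309.0, 93.0]], [[280.0, 243.0]]]
0 [[[309.0, 104.0]], [[281.0, 252.0]]]
20 [[[309.0, 123.0]], [[281.0, 269.0]]]
[[183.62317262 317.81268704]] [[296.50796869 230.46229467]]
[[186.90361714 387.61152212]] [[296.24677254 268.74231226]]
```

View pics/ctop2.png

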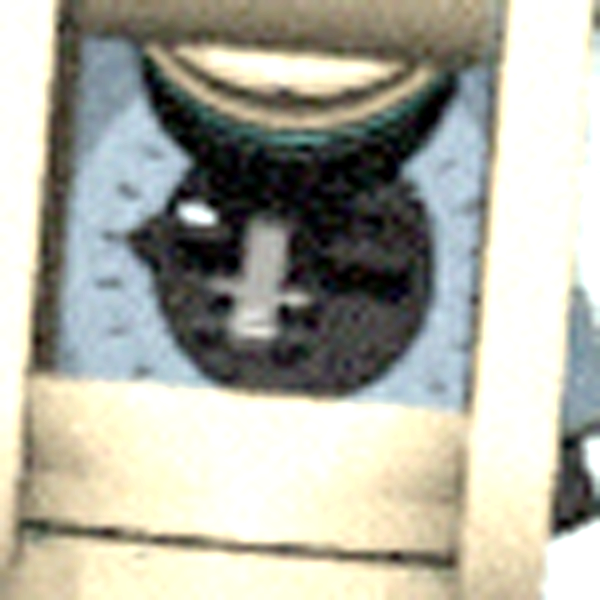

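Request:
servo_tool(motion=[40,0,20,0,0,40,0,35,0,0,40,0,45,0,0,40,0,49,0,0,40,0,49,0,0])

```text
clock: 3.25
position: [599.8, -24.4, 209.3]
eef_rot: [-1.572, -0.0, -1.77]
wrist_force: [-0.2, 0.6, -0.6]
finger_gap: 40.4
```

```bash
python3 - <<'E'
from h import *
o=status.get_obs(); print(o["position"],o["eef_rot"],o["torque"],o["wrist_force"],o["clock"],o["finger_gap"])
s=cap("scene"); crop(s,265,150,345,270,4.9,"cscene3",2.5)
E
```

```text
[599.79988426 -24.42730561 209.31671127] [-1.57181658e+00 -1.90041884e-04 -1.76972904e+00] [-0.00162512  0.00144034 -0.05334945] [-0.2443874   0.60157413 -0.61102301] 3.25 40.419144044869114
```

View pics/cscene3.png

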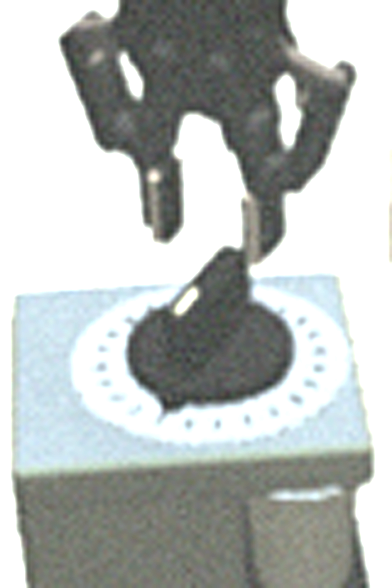

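Request:
servo_tool(motion=[40,0,6,0,0,40,0,12,0,0,40,0,18,0,0,40,0,18,0,0])

```text
clock: 3.7
position: [599.5, -24.4, 190.4]
eef_rot: [-1.573, -0.0, -1.77]
wrist_force: [-0.5, 0.3, -0.6]
finger_gap: 40.1
```

```bash
python3 - <<'E'
from h import *
o=status.get_obs(); print(o["position"],o["eef_rot"],o["torque"],o["wrist_force"],o["clock"],o["finger_gap"])
s=cap("scene"); crop(s,265,150,345,270,4.9,"cscene4",2.5)
E
```

```text
[599.48617452 -24.40997346 190.44219556] [-1.57295013e+00 -3.03441660e-04 -1.76980129e+00] [-0.02855975  0.01915808  0.03372219] [-0.47027894  0.32374679 -0.58953954] 3.7 40.08996793786854
```

View pics/cscene4.png

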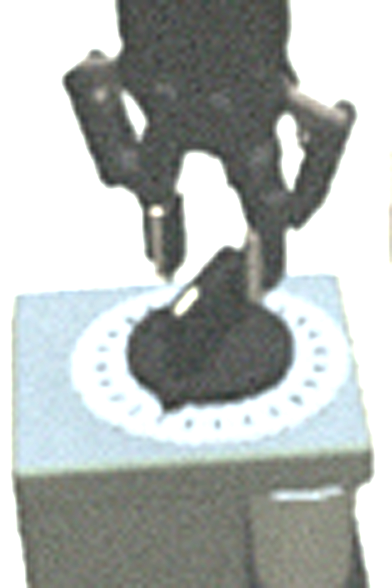

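Request:
servo_tool(motion=[40,0,3,0,0,40,0,6,0,0,40,0,6,0,0])

```text
clock: 4.05
position: [599.8, -24.4, 185.4]
eef_rot: [-1.571, -0.0, -1.77]
wrist_force: [0.9, -0.0, -0.4]
finger_gap: 40.1
```

```bash
python3 - <<'E'
from h import *
o=status.get_obs(); print(o["position"],o["eef_rot"],o["torque"],o["wrist_force"],o["clock"],o["finger_gap"])
c=cap("top"); crop(c,285,195,360,270,8,"ctop4",3)
s=cap("scene"); p=o["position"]; R=Ro.from_euler('xyz',o["eef_rot"]).as_matrix()
for a in(-50,0,20):print((proj(s,p+R@[0,a,0])-[265,150])*4.9,(proj(c,p+R@[0,a,0])-[285,195])*8)
E
```

```text
[599.80926848 -24.44892327 185.35027055] [-1.57149974e+00 -1.54347308e-04 -1.76983379e+00] [-0.01050452 -0.04732727 -0.04767639] [ 0.93549725 -0.01959571 -0.39122083] 4.05 40.11969096199642
[[212.94080975 200.5615944 ]] [[294.70615996 199.84694879]]
[[217.29791039 292.94470371]] [[294.48645887 243.84475738]]
[[218.97261425 328.45325909]] [[294.40312748 260.53287826]]
```

View pics/ctop4.png

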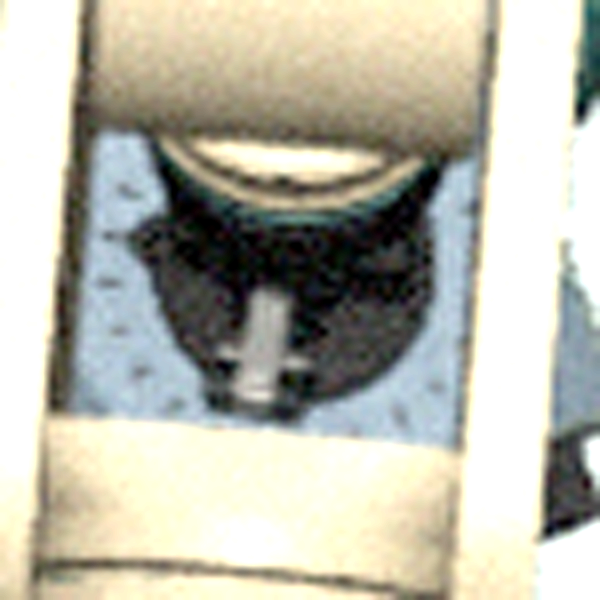

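Request:
servo_tool(motion=[40,0,2,0,0,40,0,4,0,0,40,0,4,0,0])

```text
clock: 4.45
position: [599.8, -24.4, 181.4]
eef_rot: [-1.571, -0.0, -1.77]
wrist_force: [1.1, -0.1, 0.3]
finger_gap: 40.1
```

Request:
servo_tool(motion=[40,0,2,0,0,40,0,4,0,0,40,0,4,0,0])

```text
clock: 4.75
position: [599.8, -24.4, 177.4]
eef_rot: [-1.571, -0.0, -1.77]
wrist_force: [-0.4, 0.3, 0.3]
finger_gap: 40.0
```

```bash
python3 - <<'E'
from h import *
o=status.get_obs(); print(o["position"],o["eef_rot"],o["torque"],o["wrist_force"],o["clock"],o["finger_gap"])
s=cap("scene"); crop(s,265,150,345,270,4.9,"cscene5",2.5)
E
```

```text
[599.82580368 -24.44261341 177.41362202] [-1.57144274e+00 -1.59326981e-04 -1.76978960e+00] [-0.01169145  0.00025285  0.02187539] [-0.43242011  0.28607188  0.28469183] 4.75 40.03581874227343
```

View pics/cscene5.png

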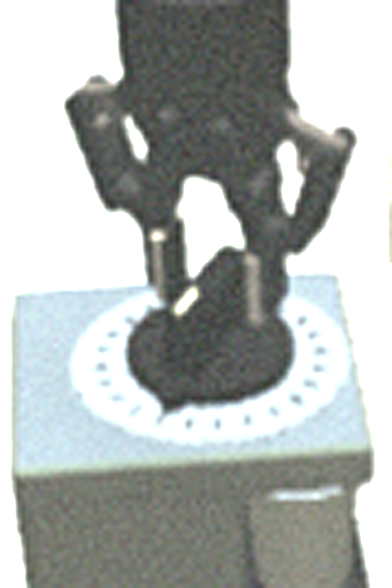

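Request:
servo_tool(motion=[40,0,2,0,0,40,0,5,0,0,40,0,5,0,0])

```text
clock: 5.1
position: [599.7, -24.4, 172.2]
eef_rot: [-1.572, -0.0, -1.77]
wrist_force: [0.1, 0.4, -0.6]
finger_gap: 40.2
```

Request:
servo_tool(motion=[40,0,2,0,0,40,0,4,0,0,40,0,4,0,0])

```text
clock: 5.4
position: [599.8, -24.5, 168.4]
eef_rot: [-1.571, -0.0, -1.77]
wrist_force: [0.0, -0.0, 0.4]
finger_gap: 39.8
```

```bash
python3 - <<'E'
from h import *
o=status.get_obs(); print(o["position"],o["eef_rot"],o["torque"],o["wrist_force"],o["clock"],o["finger_gap"])
s=cap("scene"); crop(s,265,150,345,270,4.9,"cscene6",2.5)
E
```

```text
[599.8244705  -24.45255806 168.44983246] [-1.57141305e+00 -1.17947596e-04 -1.76983957e+00] [0.02107969 0.01061259 0.03099423] [ 0.0031966  -0.04094504  0.41442769] 5.4 39.84724758523573
```

View pics/cscene6.png

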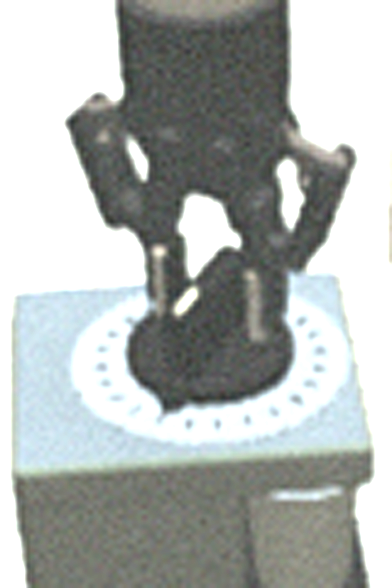

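Request:
servo_tool(motion=[24,0,0,0,0,24,0,0,0,0,18,0,0,0,0,18,0,0,0,0], squeeze=20)

```text
clock: 5.85
position: [601.8, -25.0, 169.4]
eef_rot: [-1.565, 0.0, -1.77]
wrist_force: [9.6, -2.2, -2.5]
finger_gap: 18.0
```

Request:
servo_tool(motion=[15,0,0,0,0,15,0,0,0,0,15,0,0,0,0], squeeze=20)

```text
clock: 6.15
position: [602.5, -25.2, 169.7]
eef_rot: [-1.563, 0.0, -1.77]
wrist_force: [13.2, -2.3, -4.1]
finger_gap: 15.6
```

```bash
cat >> h.py <<'E'
def st():
    o=status.get_obs(); R=Ro.from_euler('xyz',o["eef_rot"]).as_matrix()
    print("t",o["clock"],"p",o["position"].round(1),"rpy",o["eef_rot"].round(3),"yawdeg",round(np.degrees(o["eef_rot"][2]),1),"M",o["torque"].round(3),"F",o["wrist_force"].round(1),"Ftool",(R.T@o["wrist_force"]).round(1),"gap",round(o["finger_gap"],1)); return o
E
python3 - <<'E'
from h import *
st()
c=cap("top"); crop(c,285,195,360,270,8,"ctop7",3)
s=cap("scene"); crop(s,265,150,345,270,4.9,"cscene7",2.5)
E
```

```text
t 6.15 p [602.5 -25.2 169.7] rpy [-1.563  0.    -1.77 ] yawdeg -101.4 M [-0.447 -2.209  0.034] F [13.2 -2.3 -4.1] Ftool [-0.4  4.2 13.4] gap 15.6
```

View pics/cscene7.png

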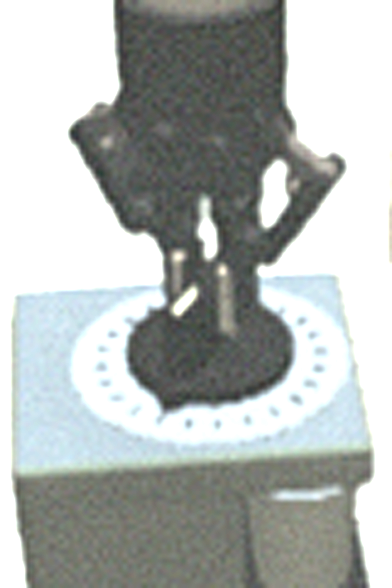

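Request:
servo_tool(motion=[15,0,0,1.5,0,15,0,0,2.8,0,15,0,0,2.8,0])

```text
clock: 6.55
position: [603.1, -25.2, 169.5]
eef_rot: [-1.569, -0.0, -1.77]
wrist_force: [2.0, -1.3, 2.8]
finger_gap: 15.7
```

```bash
python3 - <<'E'
from h import *
st()
E
```

```text
t 6.55 p [603.1 -25.2 169.5] rpy [-1.569 -0.    -1.77 ] yawdeg -101.4 M [-0.179 -0.223  0.069] F [ 2.  -1.3  2.8] Ftool [ 0.9 -2.8  2.2] gap 15.7
```

Request:
servo_tool(motion=[15,0,0,0,0.05,15,0,0,0,0.1,15,0,0,0,0.1])

```text
clock: 6.85
position: [602.9, -25.1, 169.5]
eef_rot: [-1.57, -0.0, -1.87]
wrist_force: [1.2, -1.4, 4.5]
finger_gap: 15.7
```

```bash
python3 - <<'E'
from h import *
st()
E
```

```text
t 6.85 p [602.9 -25.1 169.5] rpy [-1.57 -0.   -1.87] yawdeg -107.2 M [-0.231 -0.181  0.176] F [ 1.2 -1.4  4.5] Ftool [ 1.  -4.5  1.6] gap 15.7
```

Request:
servo_tool(motion=[15,0,0,0,0.05,15,0,0,0,0.1,15,0,0,0,0.1])

```text
clock: 7.15
position: [602.8, -25.1, 169.4]
eef_rot: [-1.57, 0.0, -1.969]
wrist_force: [-0.4, -1.3, 5.4]
finger_gap: 15.5
```

```bash
python3 - <<'E'
from h import *
st()
E
```

```text
t 7.15 p [602.8 -25.1 169.4] rpy [-1.57   0.    -1.969] yawdeg -112.8 M [-0.118  0.12  -0.038] F [-0.4 -1.3  5.4] Ftool [ 1.3 -5.4  0.1] gap 15.5
```

Request:
servo_tool(motion=[15,0,0,0,0.05,15,0,0,0,0.1,15,0,0,0,0.1])

```text
clock: 7.45
position: [602.6, -25.0, 169.4]
eef_rot: [-1.571, -0.0, -2.068]
wrist_force: [-1.3, 0.3, 5.0]
finger_gap: 15.9
```

```bash
python3 - <<'E'
from h import *
st()
E
```

```text
t 7.45 p [602.6 -25.  169.4] rpy [-1.571 -0.    -2.068] yawdeg -118.5 M [-0.109  0.221  0.102] F [-1.3  0.3  5. ] Ftool [ 0.4 -5.  -1.3] gap 15.9
```

Request:
servo_tool(motion=[15,0,0,0,0.05,15,0,0,0,0.1,15,0,0,0,0.15,15,0,0,0,0.2])

```text
clock: 7.85
position: [602.3, -24.7, 169.4]
eef_rot: [-1.572, -0.0, -2.269]
wrist_force: [-3.8, -0.2, 6.0]
finger_gap: 15.8
```

```bash
python3 - <<'E'
from h import *
st()
E
```

```text
t 7.85 p [602.3 -24.7 169.4] rpy [-1.572 -0.    -2.269] yawdeg -130.0 M [0.115 0.652 0.019] F [-3.8 -0.2  6. ] Ftool [ 2.6 -6.  -2.7] gap 15.8
```

Request:
servo_tool(motion=[15,0,0,0,0.05,15,0,0,0,0.1,15,0,0,0,0.1])

```text
clock: 8.15
position: [602.2, -24.6, 169.4]
eef_rot: [-1.572, -0.0, -2.368]
wrist_force: [-2.7, 0.5, 5.5]
finger_gap: 15.9
```

```bash
python3 - <<'E'
from h import *
st()
E
```

```text
t 8.15 p [602.2 -24.6 169.4] rpy [-1.572 -0.    -2.368] yawdeg -135.7 M [0.258 0.637 0.13 ] F [-2.7  0.5  5.5] Ftool [ 1.6 -5.5 -2.2] gap 15.9
```

Request:
servo_tool(motion=[15,0,0,0,0.04,15,0,0,0,0.08,15,0,0,0,0.08])

```text
clock: 8.45
position: [602.1, -24.4, 169.4]
eef_rot: [-1.572, -0.001, -2.448]
wrist_force: [-3.2, 1.2, 7.1]
finger_gap: 15.6
```

```bash
python3 - <<'E'
from h import *
st()
E
```

```text
t 8.45 p [602.1 -24.4 169.4] rpy [-1.572e+00 -1.000e-03 -2.448e+00] yawdeg -140.2 M [ 0.193  0.781 -0.193] F [-3.2  1.2  7.1] Ftool [ 1.7 -7.1 -3. ] gap 15.6
```

Request:
servo_tool(motion=[15,0,0,0,0.04,15,0,0,0,0.08,15,0,0,0,0.08])

```text
clock: 8.75
position: [602.0, -24.3, 169.4]
eef_rot: [-1.573, -0.001, -2.528]
wrist_force: [-3.6, 1.3, 7.2]
finger_gap: 15.4
```

```bash
python3 - <<'E'
from h import *
st()
E
```

```text
t 8.75 p [602.  -24.3 169.4] rpy [-1.573e+00 -1.000e-03 -2.528e+00] yawdeg -144.8 M [ 0.384  0.86  -0.016] F [-3.6  1.3  7.2] Ftool [ 2.2 -7.2 -3.1] gap 15.4
```

Request:
servo_tool(motion=[15,0,0,0,0.04,15,0,0,0,0.08,15,0,0,0,0.08])

```text
clock: 9.05
position: [602.0, -24.2, 169.4]
eef_rot: [-1.573, -0.001, -2.607]
wrist_force: [-5.3, 1.5, 6.8]
finger_gap: 15.9
```

```bash
python3 - <<'E'
from h import *
st()
E
```

```text
t 9.05 p [602.  -24.2 169.4] rpy [-1.573e+00 -1.000e-03 -2.607e+00] yawdeg -149.4 M [0.396 0.933 0.129] F [-5.3  1.5  6.8] Ftool [ 3.8 -6.8 -4. ] gap 15.9
```

Request:
servo_tool(motion=[15,0,0,0,0.03,15,0,0,0,0.05,15,0,0,0,0.05])

```text
clock: 9.35
position: [602.0, -24.1, 169.4]
eef_rot: [-1.573, -0.001, -2.657]
wrist_force: [-4.3, 1.8, 7.0]
finger_gap: 15.9
```

```bash
python3 - <<'E'
from h import *
st()
E
```

```text
t 9.35 p [602.  -24.1 169.4] rpy [-1.573e+00 -1.000e-03 -2.657e+00] yawdeg -152.2 M [0.473 0.956 0.193] F [-4.3  1.8  7. ] Ftool [ 3.  -7.  -3.7] gap 15.9
```

Request:
servo_tool(motion=[15,0,0,0,0.02,15,0,0,0,0.04,15,0,0,0,0.04])

```text
clock: 9.65
position: [601.9, -24.1, 169.4]
eef_rot: [-1.573, -0.001, -2.697]
wrist_force: [-6.2, 2.6, 6.4]
finger_gap: 15.5
```

```bash
python3 - <<'E'
from h import *
st()
E
```

```text
t 9.65 p [601.9 -24.1 169.4] rpy [-1.573e+00 -1.000e-03 -2.697e+00] yawdeg -154.5 M [0.536 0.993 0.029] F [-6.2  2.6  6.4] Ftool [ 4.5 -6.4 -5. ] gap 15.5
```

Request:
servo_tool(motion=[15,0.5,-0.6,-0.5,0.04,15,0.8,-1,-1,0.08,15,0.8,-1,-1,0.08])

```text
clock: 9.95
position: [601.6, -23.8, 169.5]
eef_rot: [-1.572, 0.0, -2.778]
wrist_force: [2.3, 3.0, -0.3]
finger_gap: 15.6
```

```bash
python3 - <<'E'
from h import *
st()
E
```

```text
t 9.95 p [601.6 -23.8 169.5] rpy [-1.572  0.    -2.778] yawdeg -159.1 M [ 0.429 -0.322 -0.085] F [ 2.3  3.  -0.3] Ftool [-3.2  0.3 -1.9] gap 15.6
```

Request:
servo_tool(motion=[15,0,0,0,0.04,15,0,0,0,0.08,15,0,0,0,0.08])

```text
clock: 10.25
position: [601.6, -23.7, 169.5]
eef_rot: [-1.572, 0.0, -2.857]
wrist_force: [1.9, 2.9, 0.0]
finger_gap: 15.6
```

```bash
python3 - <<'E'
from h import *
st()
E
```

```text
t 10.25 p [601.6 -23.7 169.5] rpy [-1.572  0.    -2.857] yawdeg -163.7 M [ 0.764 -0.365  0.035] F [1.9 2.9 0. ] Ftool [-2.7 -0.  -2.3] gap 15.6
```

Near −161.4° rest (4 clicks). Small steps now.

Request:
servo_tool(motion=[15,0,0,0,0.03,15,0,0,0,0.06,15,0,0,0,0.06])

```text
clock: 10.55
position: [601.5, -23.6, 169.5]
eef_rot: [-1.572, -0.0, -2.918]
wrist_force: [0.9, 4.7, -0.3]
finger_gap: 15.6
```

```bash
python3 - <<'E'
from h import *
st()
E
```

```text
t 10.55 p [601.5 -23.6 169.5] rpy [-1.572 -0.    -2.918] yawdeg -167.2 M [ 0.987 -0.409  0.169] F [ 0.9  4.7 -0.3] Ftool [-1.9  0.4 -4.4] gap 15.6
```

Request:
servo_tool(motion=[15,0,0,0,0.02,15,0,0,0,0.04,15,0,0,0,0.04])

```text
clock: 10.85
position: [601.5, -23.6, 169.5]
eef_rot: [-1.572, -0.0, -2.958]
wrist_force: [1.1, 5.4, -0.9]
finger_gap: 15.7
```

```bash
python3 - <<'E'
from h import *
st()
E
```

```text
t 10.85 p [601.5 -23.6 169.5] rpy [-1.572 -0.    -2.958] yawdeg -169.5 M [ 1.032 -0.371  0.028] F [ 1.1  5.4 -0.9] Ftool [-2.1  0.9 -5.1] gap 15.7
```

Request:
servo_tool(motion=[15,0,0,-0.5,0.05,15,0,0,-1,0.1,15,0,0,-1,0.12,15,0,0,-1,0.12])

```text
clock: 11.25
position: [601.4, -23.2, 169.6]
eef_rot: [-1.571, -0.0, -3.079]
wrist_force: [2.4, 4.0, -2.1]
finger_gap: 15.4
```

```bash
python3 - <<'E'
from h import *
st()
E
```

```text
t 11.25 p [601.4 -23.2 169.6] rpy [-1.571 -0.    -3.079] yawdeg -176.4 M [ 0.748 -0.582  0.022] F [ 2.4  4.  -2.1] Ftool [-2.7  2.1 -3.8] gap 15.4
```

Request:
servo_tool(motion=[15,0,0,0,0.03,15,0,0,0,0.06,15,0,0,0,0.06])

```text
clock: 11.55
position: [601.5, -23.1, 169.5]
eef_rot: [-1.571, -0.0, -3.139]
wrist_force: [3.2, 3.8, -1.9]
finger_gap: 15.9
```

```bash
python3 - <<'E'
from h import *
st()
E
```

```text
t 11.55 p [601.5 -23.1 169.5] rpy [-1.571 -0.    -3.139] yawdeg -179.8 M [ 0.832 -0.593  0.144] F [ 3.2  3.8 -1.9] Ftool [-3.2  1.9 -3.8] gap 15.9
```

Request:
servo_tool(motion=[15,0,0,0,0.02,15,0,0,0,0.04,15,0,0,0,0.04])

```text
clock: 11.85
position: [601.4, -23.0, 169.5]
eef_rot: [-1.572, -0.0, 3.105]
wrist_force: [3.2, 5.4, -1.8]
finger_gap: 15.5
```

```bash
python3 - <<'E'
from h import *
st()
E
```

```text
t 11.85 p [601.4 -23.  169.5] rpy [-1.572 -0.     3.105] yawdeg 177.9 M [ 0.816 -0.641  0.165] F [ 3.2  5.4 -1.8] Ftool [-3.   1.8 -5.6] gap 15.5
```

Request:
servo_tool(motion=[15,0,0,-0.5,0.02,15,0,0,-0.8,0.03,15,0,0,-0.8,0.03])

```text
clock: 12.15
position: [601.4, -22.9, 169.6]
eef_rot: [-1.57, -0.0, 3.074]
wrist_force: [4.3, 2.1, -3.5]
finger_gap: 15.7
```

```bash
python3 - <<'E'
from h import *
st()
E
```

```text
t 12.15 p [601.4 -22.9 169.6] rpy [-1.57  -0.     3.074] yawdeg 176.1 M [ 0.382 -0.74   0.152] F [ 4.3  2.1 -3.5] Ftool [-4.2  3.5 -2.4] gap 15.7
```

Request:
servo_tool(motion=[15,0,0,0,0.02,15,0,0,0,0.03,15,0,0,0,0.03])

```text
clock: 12.45
position: [601.4, -22.8, 169.6]
eef_rot: [-1.571, -0.0, 3.043]
wrist_force: [5.4, 2.3, -4.4]
finger_gap: 15.4
```

```bash
python3 - <<'E'
from h import *
st()
E
```

```text
t 12.45 p [601.4 -22.8 169.6] rpy [-1.571 -0.     3.043] yawdeg 174.3 M [ 0.309 -0.895 -0.056] F [ 5.4  2.3 -4.4] Ftool [-5.1  4.4 -2.8] gap 15.4
```

Request:
servo_tool(motion=[15,-0.5,0.5,-0.2,0.04,15,-1,1,-0.5,0.08,15,-1,1,-0.5,0.1,15,-1,1,-0.5,0.1])

```text
clock: 12.85
position: [601.8, -22.6, 169.5]
eef_rot: [-1.57, -0.001, 2.943]
wrist_force: [-5.6, 0.8, 3.2]
finger_gap: 15.7
```

```bash
python3 - <<'E'
from h import *
st()
E
```

```text
t 12.85 p [601.8 -22.6 169.5] rpy [-1.570e+00 -1.000e-03  2.943e+00] yawdeg 168.6 M [0.15  0.955 0.039] F [-5.6  0.8  3.2] Ftool [ 5.7 -3.2  0.3] gap 15.7
```

Request:
servo_tool(motion=[15,0,0,0,0.02,15,0,0,0,0.04,15,0,0,0,0.04])

```text
clock: 13.15
position: [601.9, -22.4, 169.5]
eef_rot: [-1.57, -0.001, 2.904]
wrist_force: [-6.6, 0.6, 3.1]
finger_gap: 15.5
```

```bash
python3 - <<'E'
from h import *
st()
E
```

```text
t 13.15 p [601.9 -22.4 169.5] rpy [-1.570e+00 -1.000e-03  2.904e+00] yawdeg 166.4 M [0.156 0.969 0.108] F [-6.6  0.6  3.1] Ftool [ 6.6 -3.   1. ] gap 15.5
```

Request:
servo_tool(motion=[15,0.5,-0.3,0,0.02,15,0.5,-0.3,0,0.04,15,0.5,-0.3,0,0.04])

```text
clock: 13.45
position: [601.8, -22.3, 169.4]
eef_rot: [-1.57, -0.0, 2.863]
wrist_force: [-3.8, 0.1, 3.7]
finger_gap: 15.8
```

```bash
python3 - <<'E'
from h import *
st()
E
```

```text
t 13.45 p [601.8 -22.3 169.4] rpy [-1.57  -0.     2.863] yawdeg 164.0 M [-0.056  0.722  0.182] F [-3.8  0.1  3.7] Ftool [ 3.6 -3.7  1. ] gap 15.8
```

Request:
servo_tool(motion=[15,0,0,0,0.02,15,0,0,0,0.03,15,0,0,0,0.03])

```text
clock: 13.75
position: [601.9, -22.3, 169.5]
eef_rot: [-1.57, 0.0, 2.833]
wrist_force: [-5.3, -0.7, 4.3]
finger_gap: 15.6
```

```bash
python3 - <<'E'
from h import *
st()
E
```

```text
t 13.75 p [601.9 -22.3 169.5] rpy [-1.57   0.     2.833] yawdeg 162.3 M [-0.046  0.915  0.247] F [-5.3 -0.7  4.3] Ftool [ 4.9 -4.3  2.3] gap 15.6
```

Request:
servo_tool(motion=[15,0,0,0,0.02,15,0,0,0,0.02])

```text
clock: 13.95
position: [601.9, -22.3, 169.4]
eef_rot: [-1.57, 0.0, 2.813]
wrist_force: [-5.9, 0.2, 5.0]
finger_gap: 16.0
```

```bash
python3 - <<'E'
from h import *
o=st(); print(o["joints"])
c=cap("top"); crop(c,285,195,360,270,8,"ctop8",3)
s=cap("scene"); crop(s,265,150,345,270,4.9,"cscene8",2.5)
E
```

```text
t 13.95 p [601.9 -22.3 169.4] rpy [-1.57   0.     2.813] yawdeg 161.2 M [-0.023  0.872  0.325] F [-5.9  0.2  5. ] Ftool [ 5.6 -5.   1.7] gap 16.0
[-9.81091195e-02  2.93750505e-01  1.24861513e+00 -3.46665089e-04
  1.59927763e+00  1.80154117e+00]
```

View pics/cscene8.png

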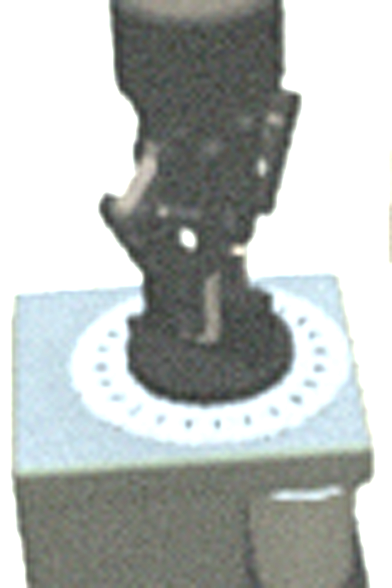

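View pics/ctop8.png

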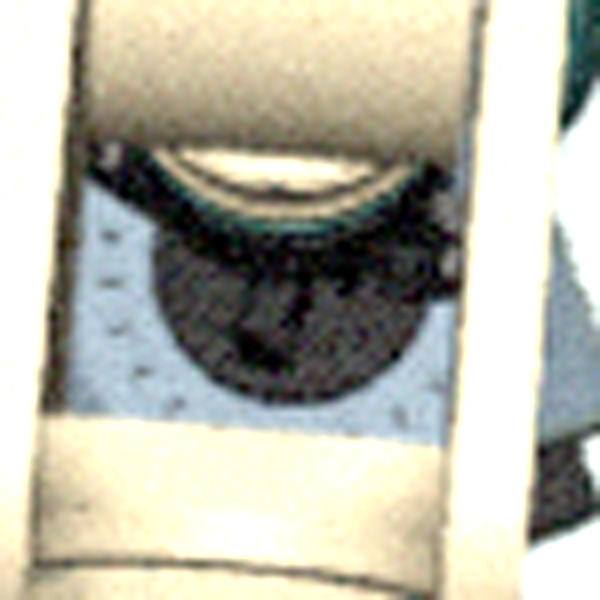

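Request:
servo_tool(motion=[15,0,0,0,0,15,0,0,0,0,15,0.5,0,0,-0.1,15,1,0,0,-0.2,15,1,0,0,-0.3])

```text
clock: 14.55
position: [601.6, -22.7, 169.5]
eef_rot: [-1.569, 0.002, 3.116]
wrist_force: [-1.4, -3.8, 3.6]
finger_gap: 15.6
```

```bash
python3 - <<'E'
from h import *
st()
E
```

```text
t 14.55 p [601.6 -22.7 169.5] rpy [-1.569e+00  2.000e-03  3.116e+00] yawdeg 178.5 M [-0.626  0.258 -0.224] F [-1.4 -3.8  3.6] Ftool [ 1.3 -3.6  3.9] gap 15.6
```

Request:
servo_tool(motion=[15,0,0,0,-0.1,15,0,0,0,-0.2,15,0,0,0,-0.3,15,0,0,0,-0.4])

```text
clock: 14.95
position: [601.7, -23.6, 169.5]
eef_rot: [-1.567, 0.001, -2.768]
wrist_force: [-1.1, -7.2, 2.3]
finger_gap: 15.6
```

```bash
python3 - <<'E'
from h import *
st()
E
```

```text
t 14.95 p [601.7 -23.6 169.5] rpy [-1.567e+00  1.000e-03 -2.768e+00] yawdeg -158.6 M [-1.134  0.265 -0.104] F [-1.1 -7.2  2.3] Ftool [ 3.6 -2.3  6.3] gap 15.6
```

Request:
servo_tool(motion=[15,0.2,0,0.5,-0.1,15,0.5,0,1,-0.2,15,0.5,0,1,-0.3,15,0.5,0,1,-0.4])

```text
clock: 15.35
position: [602.0, -24.4, 169.5]
eef_rot: [-1.567, 0.001, -2.368]
wrist_force: [1.8, -5.4, 2.4]
finger_gap: 15.8
```

```bash
python3 - <<'E'
from h import *
st()
E
```

```text
t 15.35 p [602.  -24.4 169.5] rpy [-1.567e+00  1.000e-03 -2.368e+00] yawdeg -135.7 M [-0.9   -0.344 -0.251] F [ 1.8 -5.4  2.4] Ftool [ 2.5 -2.4  5.1] gap 15.8
```

Request:
servo_tool(motion=[15,0.2,0,0.5,-0.1,15,0,0,1,-0.2,15,0,0,1,-0.3,15,0,0,1,-0.34,15,0,0,1,-0.34])

```text
clock: 15.85
position: [602.6, -24.8, 169.5]
eef_rot: [-1.567, -0.001, -2.031]
wrist_force: [2.4, -5.4, 1.5]
finger_gap: 15.8
```

```bash
python3 - <<'E'
from h import *
st()
E
```

```text
t 15.85 p [602.6 -24.8 169.5] rpy [-1.567e+00 -1.000e-03 -2.031e+00] yawdeg -116.4 M [-0.904 -0.351  0.041] F [ 2.4 -5.4  1.5] Ftool [ 3.8 -1.5  4.6] gap 15.8
```

Request:
servo_tool(motion=[15,0,0,0.8,0,22,0,0,0.8,0,34,0,0,0.8,0,40,0,0,0.8,0,40,0,0,0.8,0])

```text
clock: 16.35
position: [602.3, -23.7, 168.9]
eef_rot: [-1.571, 0.0, -2.03]
wrist_force: [-0.7, 0.0, -0.4]
finger_gap: 40.4
```

```bash
python3 - <<'E'
from h import *
st()
s=cap("scene"); crop(s,265,150,345,270,4.9,"cscene9",2.5)
E
```

```text
t 16.35 p [602.3 -23.7 168.9] rpy [-1.571  0.    -2.03 ] yawdeg -116.3 M [ 0.028  0.025 -0.034] F [-0.7  0.  -0.4] Ftool [ 0.3  0.4 -0.6] gap 40.4
```

View pics/cscene9.png

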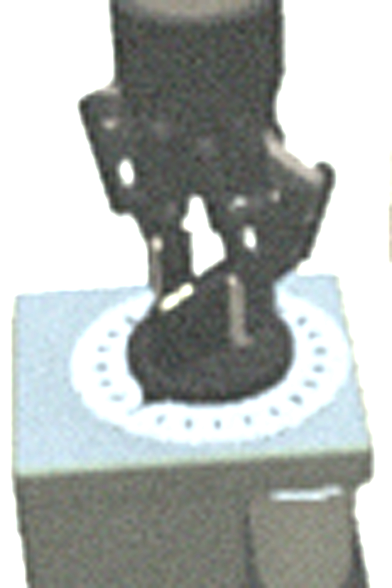

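Request:
servo_tool(motion=[40,0,-10,0,0,40,0,-30,0,0,40,0,-60,0,0,40,0,-90,0,0,40,0,-110,0,0])

```text
clock: 16.9
position: [602.7, -24.0, 282.9]
eef_rot: [-1.567, 0.001, -2.03]
wrist_force: [1.0, -0.6, -0.7]
finger_gap: 39.9
```

Request:
servo_tool(motion=[40,45,-10,0,0,40,90,-10,0,0,40,135,-10,0,0,40,180,-10,0,0,40,200,-10,0,0])

```text
clock: 17.4
position: [512.1, -206.2, 290.3]
eef_rot: [-1.569, -0.001, -2.033]
wrist_force: [0.4, 0.7, 0.1]
finger_gap: 39.6
```

```bash
python3 - <<'E'
from h import *
st()
c=cap("top","top9"); crop(c,270,175,370,285,5,"ctop9")
s=cap("scene","scene9"); crop(s,255,190,355,300,5,"cscene10")
a=cv2.imread("pics/top0.png");ang=[]
b=c["color"][:,:,::-1]
ax=proj(c,[601,-25,196])[0]; print(ax, proj(c,[601,-25,155]))
E
```

```text
t 17.4 p [ 512.1 -206.2  290.3] rpy [-1.569e+00 -1.000e-03 -2.033e+00] yawdeg -116.5 M [-0.023  0.009  0.006] F [0.4 0.7 0.1] Ftool [-0.8 -0.1  0. ] gap 39.6
[322.06349609 223.80778683] [[322.03428865 228.08832899]]
```

View pics/ctop9.png

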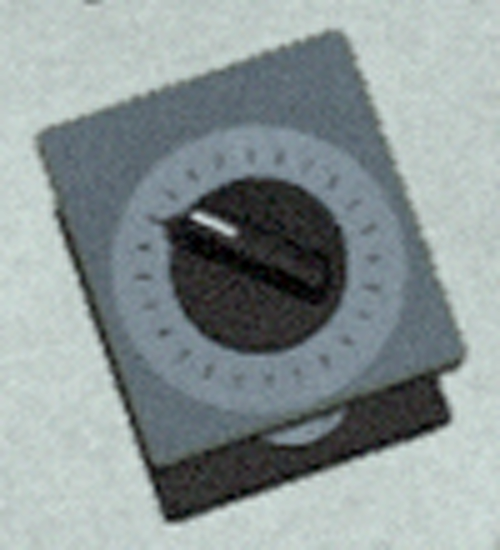

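View pics/scene9.png

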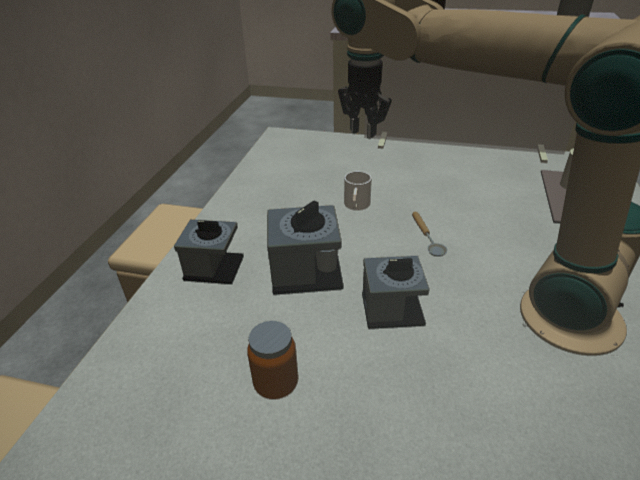

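```bash
python3 -c "
from h import *
st(); ticket.job_done()"
```

```text
t 17.5 p [ 512.6 -205.6  290.3] rpy [-1.569 -0.    -2.034] yawdeg -116.5 M [0.053 0.005 0.019] F [-0.3  0.8 -0.4] Ftool [-0.5  0.4 -0.6] gap 40.1
the job is handed in; nothing more can be done
```

I turned the dial clockwise through six clicks to its stop, then back five clicks, let go and moved the arm clear. I handed the job in at 17.5 s.

- **Stop:** the six clicks read at most 0.19 N m. At the stop the resistance climbed steadily (0.11, 0.18, 0.25, 0.33 N m). I stopped at about 0.33 N m, slightly over the 0.25–0.3 you gave for the stop and well under 0.5.
- **Five clicks back:** I turned the dial 75° back from the unloaded stop, to a yaw of −116.4°. The torque there was about 0 before I let go. In the top picture the lug ends one tick clockwise of where it began (about −14.6°), which is what six forward and five back should give.
- **Bystanders:** the cup, mug, jar and spoon look unmoved in the final scene picture; I judged this by eye and did not measure it. The arm is clear of everything and the wrist force is near zero.
- **Checks that disagreed:**
  - The fingertips looked about 20–25 mm higher in the scene picture than the tool data says. They also met nothing where the data put the disc, so I set the grip height from the pictures and force readings.
  - The two cameras differed by about 7 mm on the dial's y position. I centred the grip on the dial by reducing the side forces.

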